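# Seat the tall probe in the bench meter's round well

### The arm

A 6-joint arm with a two-finger parallel gripper is mounted at the origin on the work surface. World frame = base frame: x ahead of the robot, y to its left, z up, the work surface at z = 0. Lengths are in m, angles in rad, forces in N, time in s.
With the tool pointing down it reaches from about 0.3 to 0.775 m from the base axis. Payload 14.6 kg.
Tool frame: the origin (TCP) lies at the centre of the arm's flange, where the gripper is bolted on; the fingertips stand 199 mm ahead of it and the grasp point (between the pads) lies ctrl.tcp_to_grasp ahead of it (ctrl.tcp_to_grasp is the distance from the TCP to the grasp point, in m); z points along the fingers, y is the line along which they close (so a half turn about z gives the same grasp; the last joint's range is limited). The gripper opens to 94 mm and grips with 3 to 60 N. Pads are 16 mm wide; open, the fingers measure 119 mm over their backs; the gripper's body (75 mm by 177 mm) begins 78 mm behind the grasp point.
Start: joints at [-1.415, 0.3, 1.521, -0, 1.321, -0.067], TCP at [0.122, -0.536, 0.405] pointing down, gripper open.
Joint ranges: [-3.03, 3.03], [-0.79, 2.21], [0.23, 2.52], [-1.04, 4.18], [0, 3.07], [-2.55, 2.55]. Speed limits (rad/s): [2.22, 2.22, 2.57, 3.14, 3.14, 3.14].

### API

Orientations are given as [roll, pitch, yaw] about the fixed x, y, z axes, in that order (R = Rz(yaw) Ry(pitch) Rx(roll)).
In Python, from station import ctrl gives the robot as it stands. The module is installed in compiled form; this text tells all that it offers.
- The arm moves only by the shell command python3 -m jog 'ROWS' [OPENING] [FORCE]. ROWS is JSON, a list of rows, each a list of 6 numbers: the shift along the tool's x, y, z in cm, then the turn, a rotation vector about the tool's x, y, z in rad. In form: [[tx, ty, tz, ax, ay, az], ...]. A call has 1 to 8 rows; each row is the pose to reach, as a shift and turn from the pose commanded when the call began, along the tool's axes at that moment; what a row does not reach only later rows make up. A row lasts 1/10 s, in which the tool goes at most 50 mm and 8.59 degrees, less where a joint would pass 70% of its speed; a pose out of reach is approached as far as the arm can. A call with a gripper value outside its range is refused whole. OPENING is the opening in per cent of the stroke, from 0 (shut) to 100 (fully open), set as the call begins (- or left out, the last holds). The fingers move at their own pace and stop on an object; FORCE is the grip in N (left out, the last holds). Time passes only in rows, so rows that repeat a pose let the fingers close. It gives the time, the measured TCP pose, the force, the opening and the grip force at its end, in the units of the state.
- ctrl.get_obs(): the state, without advancing time (a new reading comes with each control period).
- ctrl.camera(name): name is "side" or "top"; returns a dict with "img" (384x512x3 uint8, blue, green, red), "intrinsics" (3x3 intrinsics, pixels), "k1" (the pictures are not rectified: a ray, as slopes to the right and down, at radius r is drawn at 1 + k1 r^2 times it, then the intrinsics apply), "R" (3x3) and "t" (3): a world point X has camera coordinates R X + t. Camera axes: x right, y down, z forward; pixel columns grow to the right and rows downward; lengths in m; the calibration is good to about 2 mm. A picture is of the moment at which its call begins. There is no depth.
- ctrl.hand_in(): hands the job in; it is judged then, once.
The state is a dict: "time_s": time; "qpos": joint angles; "joint_vel": joint speeds; "tau": joint torques, N m; "ee_pos": TCP position; "eef_rot": TCP orientation; "force": force on the tool from outside, world axes, zero at the start; "moment": the same for the moment, N m; "grip_width": finger opening in m; "grip_force": force on a finger pad.
Only numpy, scipy, OpenCV 4.12 (cv2) and the standard library are available. Lean on these libraries where they do the work, as an engineer would, in place of code of your own. Each camera call takes 0.05 s, during which the arm holds its last target. There are 200 camera calls.

### The job

Take the probe with the tall square grip out of the rack and lower it into the open round well of the bench meter, keeping hold of it until its collar rests flat on the meter's deck, then let go so that it stands upright there. Leave the other two probes standing in the rack.

Things in the scene. Friction and masses are not known exactly. Their poses are not given: they have to be found in the camera images.
- probe: Steel shaft 10 mm thick, 75 long, below a black collar 46 mm wide, 6 thick, with a square black grip 24x24, 60 tall on it; 0.06-0.13 kg. Origin: on the axis, collar underside; z up (grip top 66 mm, tip -75). Upright in one of 3 holes (21 wide, 68 apart) of a white rack 75x220 mm, collar on its top 100 mm up. Start: own y along the row of holes, x across (finger room); grip sides face x, y.
- short_probe: Leave alone. Stands in another hole of the same rack: like the tall probe, but its square grip is only 26 mm tall (top 32 mm above the origin) and its shaft is 16 mm thick. Origin: on its axis at the underside of its 46 mm collar, z up.
- round_probe: Leave alone. Stands in the remaining hole of the rack: same collar, but a round grip 28 mm wide and 30 mm tall (top 36 mm above the origin). Origin: on its axis at the underside of its 46 mm collar, z up.
- well (a point): Mouth centre of the open round well, 30 mm wide, 84 deep, upright, in the deck of the bench meter: a fixed white block 160x200 mm, deck 90 mm above the bench. The probe's collar rests on the deck. z up; x, y the meter's. Along -y from it: a square well (30 mm, 65 away) and a capped one (cap 38 wide, 14 high, 128 away), not to be used. A ridge 22 mm high stands 70 to 100 mm away in +x.
Mind the look-alikes: they are no part of the job. What is shaped like the probe but pink is not meant.

How it is judged:
On the way, in this order (a step that is already met when the one before it is completed fails the run):
1. the tall probe is lifted out of the rack in the fingers (height (world z) of probe above 0.15 m and contact force between the fingers and probe above 0.5 N), for 0.1 s.
2. the shaft is most of the way into the round well while the fingers still hold the probe (not dropped in) (horizontal distance between probe and well below 0.015 m and z of probe in the frame of well below 0.015 m and contact force between the fingers and probe above 0.5 N), for 0.1 s.
At the end, for the whole second after the job is handed in: The tall probe stands at rest and released in the round well: its axis within 15 mm of the well's centre, its collar within 6 mm of the deck, within 10 degrees of upright; the other two probes are within 30 mm of where they stood in the rack (horizontal distance between probe and well below 0.015 m and z of probe in the frame of well between -0.006 and 0.006 m and angle between probe's own z axis and vertical below 0.18 rad and linear speed of probe below 0.02 m/s and not (contact force between the fingers and probe above 0.5 N) and distance of each of short_probe, round_probe from where it was at the start of the episode below 0.03 m); the robot touches nothing.
It fails at once if another probe is pulled out of its place in the rack (moved more than 30 mm) (distance of any of short_probe, round_probe from where it was at the start of the episode above 0.03 m).
It also fails if it takes over 35 s, if anything falls off the work surface, if the arm or the gripper's body presses on something with over 40 N, if the wrist force passes 120 N, or if a joint passes its speed limit or range.

## Working session

There is one attempt and no reset: what is moved stays moved. The work goes in short steps, Python scripts to look and compute and a shell command to move; the robot and the scene stay as the last step left them, time stands still between calls to the robot, and variables do not carry over. Pictures are saved under pics/ and viewed, at most 10 in all, crops included, and the job is handed in when it is done.

```bash
mkdir -p pics; cat > h.py <<'E'
import numpy as np, cv2, json
from station import ctrl
def snap(n,f):
    c=ctrl.camera(n); cv2.imwrite(f,c["img"]); return c
def ray(c,u,v):
    K=np.array(c["intrinsics"]);p=np.array([(u-K[0,2])/K[0,0],(v-K[1,2])/K[1,1]])
    q=p.copy()
    for _ in range(20): q=p/(1+c["k1"]*(q@q))
    R=np.array(c["R"]);t=np.array(c["t"])
    d=R.T@np.array([q[0],q[1],1]);return -R.T@t,d
def onz(c,u,v,z):
    o,d=ray(c,u,v);return o+d*(z-o[2])/d[2]
def proj(c,X):
    K=np.array(c["intrinsics"]);x=np.array(c["R"])@np.array(X)+np.array(c["t"]);s=x[:2]/x[2]
    s=s*(1+c["k1"]*(s@s));return np.array([K[0,0]*s[0]+K[0,2],K[1,1]*s[1]+K[1,2]])
E
python3 - <<'E'
from h import *
print(ctrl.tcp_to_grasp,ctrl.get_obs())
for n in("top","side"):
    c=snap(n,f"pics/{n}0.png");print(n,c["intrinsics"],c["k1"],-np.array(c["R"]).T@c["t"],np.array(c["R"])[2])
a=cv2.imread("pics/top0.png");b=cv2.imread("pics/side0.png")
E
```

```text
0.1804 {'time_s': 0.0, 'qpos': array([-1.41460492e+00,  3.00492245e-01,  1.52159158e+00, -2.24988543e-05,
        1.32072005e+00, -6.66192204e-02]), 'joint_vel': array([ 0.0003585 , -0.00149845,  0.00098245,  0.00059737,  0.00102892,
        0.00089904]), 'tau': array([-1.53592387e-04, -5.31811166e+01, -3.52736771e+01,  7.08374265e-02,
        2.43608822e-02, -9.29064868e-05]), 'ee_pos': array([ 0.12151461, -0.53637507,  0.40407015]), 'eef_rot': array([-3.14038267e+00, -5.88870855e-05,  2.22816175e-01]), 'force': array([0.91249579, 0.45812632, 0.56460786]), 'moment': array([0.01741736, 0.02847834, 0.00051747]), 'grip_force': 0.0, 'grip_width': 0.09393751678472334}
top [[379.190488     0.         259.00463499]
 [  0.         379.190488   195.74945186]
 [  0.           0.           1.        ]] -0.037809729764948 [ 0.49993754 -0.04620653  0.99646767] [ 0.05081159  0.02029879 -0.99850195]
side [[481.54375141   0.         257.08053421]
 [  0.         481.54375141 197.99120763]
 [  0.           0.           1.        ]] 0.048069824564886746 [0.52396234 0.73459886 0.82794799] [ 0.04113066 -0.75019556 -0.65993552]
```

View pics/top0.png

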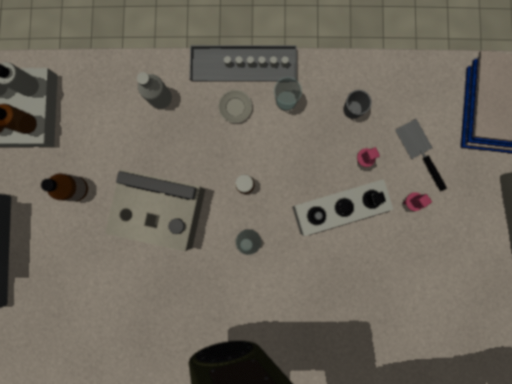

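View pics/side0.png

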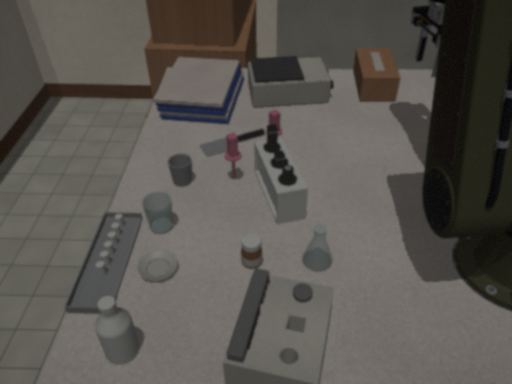

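Top view: the rack's black probes are at about (317,215), (344,207) and (374,198). The pink look-alikes are at (368,157) and (417,202). The meter's wells are at (126,214) round, (152,220) square and (177,226) capped. In the side view the tall grip is the far one at (272,138). I'll check both in a close crop.

```bash
python3 - <<'E'
from h import *
a=cv2.imread("pics/top0.png");b=cv2.imread("pics/side0.png")
f=lambda i,x,y,w,h:cv2.convertScaleAbs(cv2.resize(i[y:y+h,x:x+w],(400,300),interpolation=cv2.INTER_CUBIC),alpha=1.6,beta=10)
cv2.imwrite("pics/crop1.png",np.vstack([np.hstack([f(a,290,145,120,90),f(b,230,100,120,90+30)]),np.hstack([f(a,105,160,120,90),f(b,210,260,160,120)])]))
E
```

```text
(no output)
```

View pics/crop1.png

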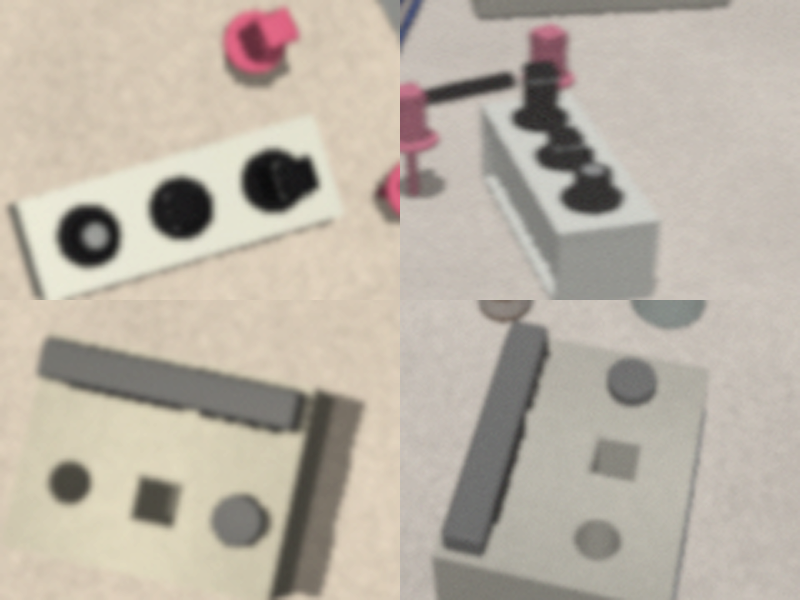

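The crop shows the tall square grip at the rack's right end in the top view (about (373,199)). The open round well is at the meter's left end (about (126,214)), and the cap is at the far right. Next I'll measure both.

```bash
python3 - <<'E'
from h import *
def S(v): return np.round(np.array(v)*1000,1)
C={n:ctrl.camera(n) for n in("top","side")}
def blobs(n,roi,lo,hi,amin):
    x,y,w,h=roi;g=cv2.cvtColor(C[n]["img"],cv2.COLOR_BGR2GRAY)[y:y+h,x:x+w]
    m=cv2.inRange(g,lo,hi)
    cs,_=cv2.findContours(m,cv2.RETR_EXTERNAL,cv2.CHAIN_APPROX_NONE)
    return [c.reshape(-1,2)+[x,y] for c in cs if cv2.contourArea(c)>amin]
def plane(n,c,z): return np.array([onz(C[n],u,v,z)[:2] for u,v in c],np.float32)
# rack top
for n,roi,lo in(("top",(285,170,115,70),135),):
    for c in blobs(n,roi,lo,255,500):
        r=cv2.minAreaRect(plane(n,c,.1));print(n,"rack",S(r[0]),S(r[1]),r[2])
for n,roi in(("top",(295,175,100,60)),("side",(255,115,60,75))):
    for c in blobs(n,roi,0,60,60):
        p=plane(n,c,.106);e=cv2.minEnclosingCircle(p);print(n,"dark",c.mean(0).round(1),S(e[0]),S(e[1]),S(cv2.minAreaRect(p)[1]))
for n,roi,hi in(("top",(115,205,22,20),95),("side",(274,342,32,28),125)):
    for c in blobs(n,roi,0,hi,30):
        p=plane(n,c,.09);r=cv2.minAreaRect(p);print(n,"well",c.mean(0).round(1),S(r[0]),S(r[1]))
for n,roi,hi in(("top",(141,210,22,20),95),):
    for c in blobs(n,roi,0,hi,30):
        r=cv2.minAreaRect(plane(n,c,.09));print(n,"sq",S(r[0]),S(r[1]),r[2])
g=cv2.cvtColor(C["top"]["img"],cv2.COLOR_BGR2GRAY);print(g[214,112:140]);print(g[205:225,126])
g=cv2.cvtColor(C["side"]["img"],cv2.COLOR_BGR2GRAY);print(g[355,270:310]);print(g[340:370,289])
E
```

```text
top rack [ 515.8 -208.3] [ 71.  171.8] 17.718990325927734
top dark [316.3 215.3] [ 500.5 -162.7] 21.3 [39.8 39.8]
top dark [343.8 207.1] [ 520.6 -227.5] 21.6 [37.5 42.2]
top dark [373.1 198.6] [ 540.7 -296.3] 25.6 [39.9 49.5]
side dark [278.2 151.7] [ 520.2 -290. ] 154.3 [ 58.8 308.3]
top well [125.4 214.4] [497.6 294.4] [31.3 30.8]
side well [289.5 355.5] [496.4 294.8] [54.6 49.8]
top sq [485.2 230.9] [32.1 32.5] 79.62648010253906
[120 121 121 121 121 120 111  90  63  44  39  38  37  38  37  38  38  38
  41  61  93 117 126 127 128 127 127 127]
[121 118 108  84  57  42  38  38  38  37  38  37  37  38  43  63  94 115
 123 125]
[105 106 105 104 104 105 103 103  98  86  75  67  67  70  73  74  76  75
  76  76  76  76  74  72  72  69  68  76  90 100 104 106 106 106 107 108
 107 107 107 105]
[107 109 107 107 107 108 106  99  87  77  76  76  76  75  76  76  76  76
  77  76  77  74  76  83  93 100 103 104 103 104]
```

Both cameras agree on the well at (497.6, 294.4) mm, and it sits 64.7 mm from the square well, as it should. The collars are 67.8 mm apart, which puts the tall probe at (540.7, -292.3) with the row turned 17.2°. I'll turn -1.648 about tool z so the fingers close across the row, and move above it.

```bash
python3 - <<'E'
from h import *
c=ctrl.camera("side");print([proj(c,(.5407,-.2923,z)).round(1) for z in(.106,.166)])
g=cv2.cvtColor(c["img"],cv2.COLOR_BGR2GRAY);print(g[118:150,272]);print(g[133,258:288]);print(g[128,258:288])
E
python3 -m jog '[[6,-2,0,0,0,-0.2],[12,-4,0,0,0,-0.35],[18,-6,0,0,0,-0.5],[24,-8,0,0,0,-0.65],[28,-9,0,0,0,-0.8],[32,-10,0,0,0,-0.95],[36,-11.5,0,0,0,-1.1],[40,-12.5,0,0,0,-1.2]]' 100 25; python3 -c "
from h import *
o=ctrl.get_obs();print(o['ee_pos'],o['eef_rot'])"
```

```text
[array([271.6, 145.7]), array([271.9, 126. ])]
[50 51 54 54 53 51 40 31 26 25 26 26 30 39 42 40 30 27 25 24 26 23 24 23
 25 25 25 24 24 25 24 25]
[ 23  27  27  27  33  45  69  85  79  55  39  39  40  42  40  37  36  36
  39  53  67  75  76  83  98 110 115 114 116 116]
[103  98  91  87  90  98 106 103  85  55  32  23  26  27  26  23  27  28
  31  39  51  64  80  98 111 113 115 117 116 114]
time_s: 1.05
ee_pos: [0.4687, -0.3338, 0.4047]
eef_rot: [3.142, 0.0, 1.429]
force: [-0.1, -1.2, 0.0]
grip_width: 0.0938
grip_force: 0.0
[ 0.46871235 -0.33377064  0.40471135] [3.14155317e+00 6.98506892e-05 1.42904392e+00]
```

```bash
python3 -m jog '[[2,3,0,0,0,-0.15],[4.2,5.1,0,0,0,-0.3],[4.2,5.1,0,0,0,-0.448],[4.2,5.1,0,0,0,-0.448],[4.2,5.1,0,0,0,-0.448],[4.2,5.1,0,0,0,-0.448]]'; python3 - <<'E'
from h import *
o=ctrl.get_obs();p=o['ee_pos'];y=o['eef_rot'][2];d=np.array([.5407,-.2923])-p[:2]
print(p,o['eef_rot'],"tx,ty cm",100*(d@[np.cos(y),np.sin(y)]),100*(d@[np.sin(y),-np.cos(y)]),"az",y-1.871)
c=snap("top","pics/t2.png");i=c["img"][110:260,270:470];cv2.imwrite("pics/t2c.png",cv2.resize(i,None,fx=3,fy=3))
E
```

```text
time_s: 1.65
ee_pos: [0.5234, -0.3017, 0.4047]
eef_rot: [3.142, 0.0, 1.866]
force: [-0.6, 1.1, 0.4]
grip_width: 0.0941
grip_force: 0.0
[ 0.52335821 -0.30167518  0.40474404] [3.14156591e+00 5.49058846e-05 1.86640628e+00] tx,ty cm 0.39164575732487056 1.932078832349277 az -0.004593719181033684
```

View pics/t2c.png

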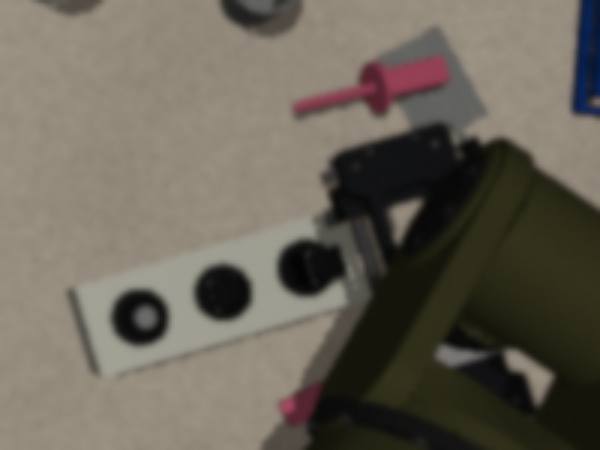

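The top view shows that both pink decoys, which were standing on their tips, now lie flat on the bench. The rack and its three probes haven't moved. The lying pieces are far below fingertip height, so I carry on and align over the tall probe.

```bash
python3 -m jog '[[0.4,1.93,0,0,0,-0.005],[0.4,1.93,0,0,0,-0.005],[0.4,1.93,0,0,0,-0.005]]'; python3 - <<'E'
from h import *
o=ctrl.get_obs();p=o['ee_pos'];y=o['eef_rot'][2];d=np.array([.5407,-.2923])-p[:2]
print(p,o['eef_rot'],"tx,ty cm",100*(d@[np.cos(y),np.sin(y)]),100*(d@[np.sin(y),-np.cos(y)]),"dz cm",100*(p[2]-.1804-.142))
c=snap("side","pics/s3.png");i=c["img"][60:260,170:370];cv2.imwrite("pics/s3c.png",cv2.convertScaleAbs(cv2.resize(i,None,fx=3,fy=3),alpha=1.6))
E
```

```text
time_s: 2.0
ee_pos: [0.5408, -0.2919, 0.4045]
eef_rot: [-3.141, -0.0, 1.875]
force: [1.2, 0.3, 0.8]
grip_width: 0.0941
grip_force: 0.0
[ 0.54076274 -0.29193982  0.40454884] [-3.14139124e+00 -7.08008244e-05  1.87463349e+00] tx,ty cm -0.03249146280464712 -0.016762366383972067 dz cm 8.214883965066115
```

View pics/s3c.png

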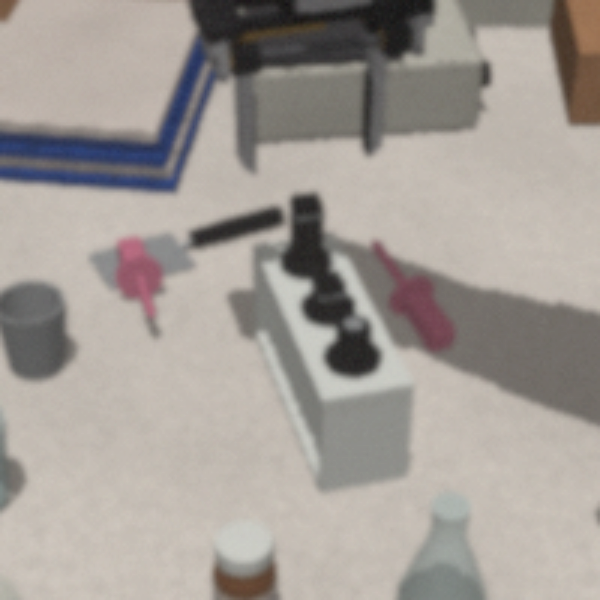

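The side view shows the fingers straddling the tall grip (near (272,130)) across the row, with the fallen pinks clear of them. Descend and grip.

```bash
python3 -m jog '[[0,0,2.5,0,0,0],[0,0,5,0,0,0],[0,0,7,0,0,0],[0,0,8.2,0,0,0],[0,0,8.2,0,0,0],[0,0,8.2,0,0,0]]' && python3 -m jog '[[0,0,0,0,0,0],[0,0,0,0,0,0],[0,0,0,0,0,0],[0,0,0,0,0,0],[0,0,0,0,0,0],[0,0,0,0,0,0],[0,0,0,0,0,0],[0,0,0,0,0,0]]' 0 30
```

```text
time_s: 2.65
ee_pos: [0.541, -0.292, 0.3235]
eef_rot: [3.141, 0.001, 1.875]
force: [0.1, 0.3, -0.5]
grip_width: 0.0938
grip_force: 0.0
time_s: 3.45
ee_pos: [0.5411, -0.2917, 0.3227]
eef_rot: [-3.142, 0.0, 1.876]
force: [0.3, 0.1, 0.3]
grip_width: 0.0333
grip_force: 0.0
```

```bash
python3 -m jog '[[0,0,0,0,0,0],[0,0,0,0,0,0],[0,0,0,0,0,0],[0,0,0,0,0,0],[0,0,0,0,0,0]]'
```

```text
time_s: 3.95
ee_pos: [0.5411, -0.2917, 0.3226]
eef_rot: [3.142, -0.0, 1.876]
force: [0.6, -0.3, -0.5]
grip_width: 0.024
grip_force: 30.0
```

Gripped at 24 mm width and 30 N. Lift.

```bash
python3 -m jog '[[0,0,-1.5,0,0,0],[0,0,-4,0,0,0],[0,0,-7,0,0,0],[0,0,-10,0,0,0],[0,0,-13,0,0,0],[0,0,-16,0,0,0],[0,0,-17,0,0,0],[0,0,-17,0,0,0]]'; python3 - <<'E'
from h import *
o=ctrl.get_obs();p=o['ee_pos'];y=o['eef_rot'][2];d=np.array([.4976,.2944])-p[:2]
print(p,o['eef_rot'],"tx,ty cm",100*(d@[np.cos(y),np.sin(y)]),100*(d@[np.sin(y),-np.cos(y)]))
E
```

```text
time_s: 4.75
ee_pos: [0.5408, -0.2916, 0.4941]
eef_rot: [3.14, 0.002, 1.876]
force: [0.5, 0.6, -0.2]
grip_width: 0.0241
grip_force: 30.0
[ 0.5408145  -0.29157256  0.49409655] [3.13997321e+00 1.93623963e-03 1.87581998e+00] tx,ty cm 57.19019785770399 13.475706243664169
```

```bash
python3 -m jog '[[1.5,0.4,0,0,0,0],[4.5,1.1,0,0,0,0],[8.5,2,0,0,0,0],[12.5,3,0,0,0,0],[16.5,3.9,0,0,0,0],[20.5,4.8,0,0,0,0],[24.5,5.8,0,0,0,0],[28.5,6.7,0,0,0,0]]' && python3 -m jog '[[4,0.9,0,0,0,0],[8,1.9,0,0,0,0],[12,2.8,0,0,0,0],[16,3.8,0,0,0,0],[20,4.7,0,0,0,0],[24,5.7,0,0,0,0],[27,6.4,0,0,0,0],[28,6.6,0,0,0,0]]' && python3 -m jog '[[0.3,0,0,0,0,0],[0.5,0.1,0,0,0,0],[0.5,0.1,0,0,0,0],[0.5,0.1,0,0,0,0]]'; python3 - <<'E'
from h import *
o=ctrl.get_obs();p=o['ee_pos'];y=o['eef_rot'][2];d=np.array([.4976,.2944])-p[:2]
print(p,o['eef_rot'],"tx,ty cm",100*(d@[np.cos(y),np.sin(y)]),100*(d@[np.sin(y),-np.cos(y)]))
c=snap("side","pics/s4.png")
z=p[2]-.3226+.1;print([proj(c,(p[0],p[1],q)).round(1) for q in(z,z-.075,.09)],z)
E
```

```text
time_s: 5.55
ee_pos: [0.5185, 0.0027, 0.491]
eef_rot: [-3.139, -0.001, 1.876]
force: [0.0, 0.1, -0.5]
grip_width: 0.0235
grip_force: 30.0
time_s: 6.35
ee_pos: [0.497, 0.2901, 0.4906]
eef_rot: [-3.139, 0.0, 1.879]
force: [-0.1, -0.2, -1.3]
grip_width: 0.0241
grip_force: 30.0
time_s: 6.75
ee_pos: [0.4979, 0.2913, 0.4927]
eef_rot: [3.142, 0.0, 1.875]
force: [-0.1, -0.7, -0.8]
grip_width: 0.0242
grip_force: 30.0
[0.49789041 0.29134376 0.49270625] [3.14150398e+00 5.86483854e-05 1.87463673e+00] tx,ty cm 0.3003134918647725 0.06372823656028774
[array([293. , 285.8]), array([291.1, 316.4]), array([289. , 353.3])] 0.2701062525470532
```

View pics/s4.png

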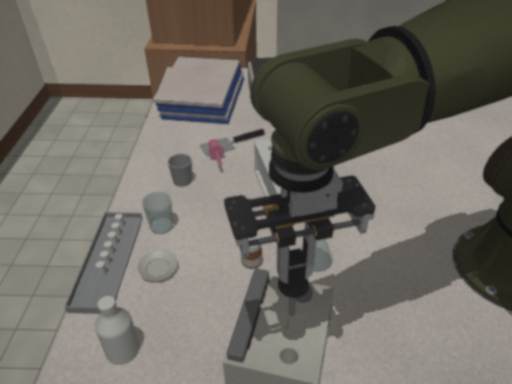

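The collar is at (295,287) and the shaft hangs straight above the well at (289,355), as predicted. Correct by 3 mm and descend to just above the mouth, then look from near.

```bash
python3 -m jog '[[0.3,0.06,1.5,0,0,0],[0.3,0.06,4,0,0,0],[0.3,0.06,6.5,0,0,0],[0.3,0.06,8.5,0,0,0],[0.3,0.06,9,0,0,0],[0.3,0.06,9,0,0,0],[0.3,0.06,9,0,0,0]]'; python3 - <<'E'
from h import *
o=ctrl.get_obs();p=o['ee_pos'];y=o['eef_rot'][2];d=np.array([.4976,.2944])-p[:2]
z=p[2]-.2226;print(p,z,"tx,ty cm",100*(d@[np.cos(y),np.sin(y)]),100*(d@[np.sin(y),-np.cos(y)]))
c=snap("side","pics/s5.png");print([proj(c,(.4976,.2944,q)).round(1) for q in(z,z-.075,.09)])
cv2.imwrite("pics/s5c.png",cv2.convertScaleAbs(cv2.resize(c["img"][260:384,220:370],None,fx=4.5,fy=4.5,interpolation=2),alpha=1.6))
E
```

```text
time_s: 7.5
ee_pos: [0.4975, 0.2951, 0.4039]
eef_rot: [3.14, -0.0, 1.876]
force: [0.0, -0.6, 0.3]
grip_width: 0.0239
grip_force: 30.0
[0.49752147 0.29514334 0.40392001] 0.18132001191505484 tx,ty cm -0.0732653467313384 -0.014812205996870043
[array([291. , 323.3]), array([289.5, 349.6]), array([289.1, 354.9])]
```

View pics/s5c.png

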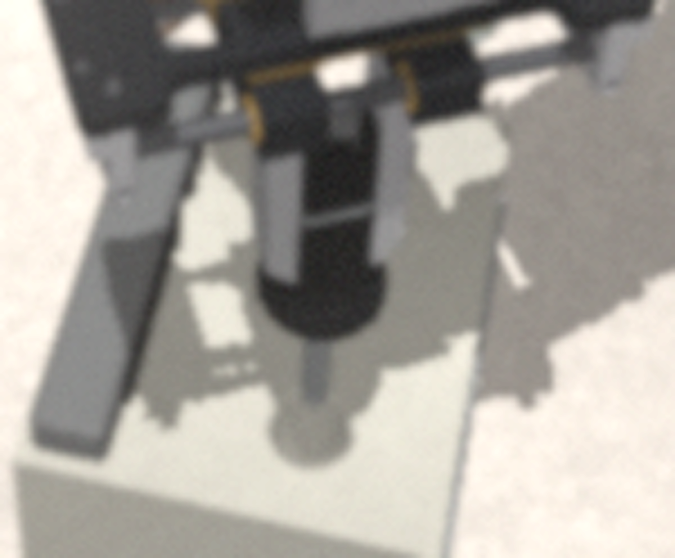

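The tip is at about (290,349.5) and the well centre at (289,356), matching the predicted upright, centred pose. 91 mm remains, so I insert to just above the deck and then ease down by force.

```bash
python3 -m jog '[[0,0,2,0,0,0],[0,0,4,0,0,0],[0,0,6,0,0,0],[0,0,7.5,0,0,0],[0,0,8.3,0,0,0],[0,0,8.7,0,0,0],[0,0,8.7,0,0,0],[0,0,8.7,0,0,0]]' && python3 -m jog '[[0,0,0.1,0,0,0],[0,0,0.2,0,0,0],[0,0,0.3,0,0,0],[0,0,0.3,0,0,0]]'
```

```text
time_s: 8.35
ee_pos: [0.4975, 0.2953, 0.3166]
eef_rot: [3.14, -0.0, 1.876]
force: [0.5, 0.1, -1.2]
grip_width: 0.0236
grip_force: 30.0
time_s: 8.75
ee_pos: [0.4974, 0.2953, 0.3127]
eef_rot: [3.142, -0.0, 1.876]
force: [0.3, -0.0, -0.2]
grip_width: 0.0238
grip_force: 30.0
```

```bash
python3 -m jog '[[0,0,0.05,0,0,0],[0,0,0.1,0,0,0],[0,0,0.1,0,0,0]]'; python3 -m jog '[[0,0,0.05,0,0,0],[0,0,0.1,0,0,0],[0,0,0.1,0,0,0]]'
```

```text
time_s: 9.05
ee_pos: [0.4973, 0.2952, 0.3126]
eef_rot: [3.141, -0.0, 1.876]
force: [-4.2, -1.6, 8.6]
grip_width: 0.0241
grip_force: 30.0
time_s: 9.35
ee_pos: [0.4973, 0.2952, 0.3126]
eef_rot: [3.141, -0.0, 1.876]
force: [-8.3, -4.6, 17.9]
grip_width: 0.0234
grip_force: 30.0
```

The collar meets the deck at z = 0.3126, exactly as predicted. Relax the push, release with a partial opening, and retreat upward.

```bash
python3 -m jog '[[0,0,-0.1,0,0,0],[0,0,-0.15,0,0,0],[0,0,-0.15,0,0,0]]' && python3 -m jog '[[0,0,0,0,0,0],[0,0,0,0,0,0],[0,0,0,0,0,0],[0,0,0,0,0,0],[0,0,0,0,0,0],[0,0,0,0,0,0]]' 55 && python3 -m jog '[[0,0,-1,0,0,0],[0,0,-3,0,0,0],[0,0,-6,0,0,0],[0,0,-9,0,0,0],[0,0,-12,0,0,0],[0,0,-14,0,0,0],[0,0,-14,0,0,0],[0,0,-14,0,0,0]]'; python3 - <<'E'
from h import *
c=snap("side","pics/s6.png");t=snap("top","pics/t6.png")
cv2.imwrite("pics/s6c.png",cv2.convertScaleAbs(np.hstack([c["img"][:,150:400],t["img"][:,110:400]]),alpha=1.6))
print([proj(c,(.4976,.2944,q)).round(1) for q in(.09,.096,.156)])
E
```

```text
time_s: 9.65
ee_pos: [0.4974, 0.2953, 0.3126]
eef_rot: [3.141, -0.0, 1.876]
force: [-2.6, -2.0, 7.5]
grip_width: 0.0237
grip_force: 30.0
time_s: 10.25
ee_pos: [0.4974, 0.2953, 0.3121]
eef_rot: [-3.142, 0.0, 1.876]
force: [0.5, -0.1, 0.7]
grip_width: 0.0517
grip_force: 0.0
time_s: 11.05
ee_pos: [0.4972, 0.2952, 0.4519]
eef_rot: [3.142, -0.0, 1.876]
force: [-0.4, 0.2, -0.7]
grip_width: 0.0515
grip_force: 0.0
[array([289.1, 354.9]), array([289.3, 353. ]), array([290.5, 332.5])]
```

View pics/s6c.png

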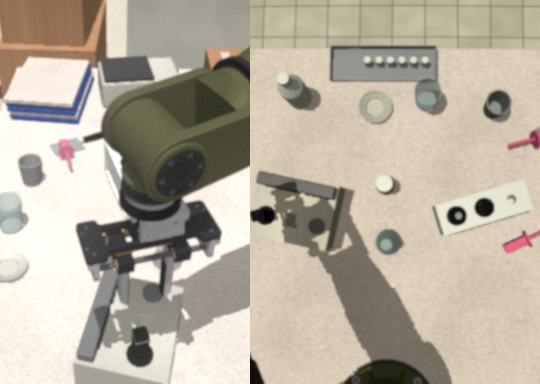

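The probe stands upright in the round well: its collar is at (289,354) and its grip top at (290,331), both as predicted. The gripper is clear above it, and the other two probes are still in the rack.

```bash
python3 -c "
from station import ctrl
print(ctrl.hand_in())"
```

```text
the job is handed in; nothing more can be done
None
```

The tall square-grip probe stands upright and released in the meter's round well, collar on the deck, with the other two probes still in the rack; the job is handed in (no verdict shown), and both pink decoys were found lying on the bench early in the run (cause not determined).

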